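# Hold the detector cover down on its light seal while it is screwed on

### The job

The square metal cover of the counting head stands mouth-up on the bench: turn it over and seat it mouth-down over the vial and the square collar of the counting head. Then be the third hand for the colleague who will put in its side screws: press the cover down on the foam seal with a steady push of about 14 newtons (more than 20 would crush it), and finish while still pressing it, without letting go. Leave the other things on the bench where they are.

Things in the scene. Friction and masses are not known exactly. Their poses are not given: they have to be found in the camera images.
- cover_center (a point): Centre (half-way up) of the loose cover: a plain bare-metal square cup, outside 56 x 56 mm, 64 mm tall, open at one end, walls and closed end 3 mm, about 0.16 kg. Its flat sides let it stand mouth-up, mouth-down or on any side. z points from the closed end to the mouth (up at the start, down when seated); x and y are square to its sides. Small screw hole in each side, 8 mm from the mouth.
- cover_mouth (a point): Centre of the cover's mouth (inside 50 x 50 mm), in the plane of the rim, 32 mm from cover_center along its z; same axes.
- head_seat (a point): Centre of the seat on the counting head, level with the top of the free foam seal, 48 mm above the bench, z up, x and y along the collar's sides. cover_mouth lies here when the cover just rests on the seal, lower as the foam gives. The seal is a black square frame 61 mm wide, 8 mm tall, round the collar.
- collar_top (a point): Centre of the top of the square metal collar, 12 mm above head_seat, same axes. The collar is 45 mm wide, its top 4 mm bevelled at 45 degrees; the cover slips over it with 2.5 mm play a side, in any of the four quarter turns. A fixed vial 27 mm thick stands in it, its cap 31 mm above the collar top.
- head_deck (a point): Centre of the flat deck (40 mm above the bench) of the counting head, same axes as head_seat. The head is a fixed white instrument case 130 mm (x) by 150 mm (y), with a black panel with three push buttons on its -x side, which faces the robot.
- seal (a joint): How far the foam seal is compressed, m: 0 free, up to 0.010. It is springy, 3 N for each millimetre. The cover's own weight takes 0.5 mm; the screw holes line up at 4 to 5 mm (a push of 12 to 14 N).
- timer: Bystander: flat white bench timer 72 x 64 x 18 mm on the bench, near the front; origin at its underside.
- tips: Bystander: pipette tip box with a white lid, 91 x 122 x 75 mm, at the back; origin at its underside.
- std: Bystander: small white bottle 45 mm thick, 90 mm tall, at the back; origin at its underside.
- vial_a: Bystander: capped vial 27 mm thick, 61 mm tall, standing in a fixed white tray (112 x 160 mm, 22 mm tall) at the back left; origin at its underside.
- vial_b: Bystander: another such vial in the same tray.
- dish: Bystander: round steel dish with four screws, 68 mm wide, 14 mm tall, to the right of the head; origin at its underside. Behind the head and the dish stands a row of books up to 285 mm tall, its front 95 to 120 mm behind the middle of the head.
- screwdriver: Bystander: screwdriver lying to the right of the head, about 160 mm long; origin at its underside.
There are look-alikes about, which are no part of the job. What is shaped like the part that bears cover_center but turquoise is not meant.

How it is judged:
At the end, for the whole second after the job is handed in: The cover sits mouth-down over the collar (centred within 4 mm, level within 0.05 rad, still), the robot is touching it with more than 4 N, and the seal is compressed 2.7 to 6.3 mm, that is a steady 8 to 19 N on the foam, the cover's weight (1.3 to 2 N) included (value of joint seal between 0.0027 and 0.0063 m and horizontal distance between cover_mouth and head_seat below 0.004 m and height (world z) of cover_mouth below 0.047 m and z of cover_center in the frame of head_seat above 0.02 m and angle between the z axis of cover_center and the z axis of head_seat, either way round below 0.05 rad and linear speed of cover below 0.01 m/s and contact force between any of the fingers, the arm and cover above 4 N); the arm keeps its last pose, push and grip.
It fails at once if the foam seal is crushed (more than 7.3 mm, a push of 20 N) (value of joint seal above 0.0073 m).
It fails at once if a bystander is moved by more than 3 cm (distance of any of timer, tips, std, vial_a, vial_b, dish, screwdriver from where it was at the start of the episode above 0.03 m).
It also fails if it takes over 72 s, if anything falls off the work surface, if the arm or the gripper's body presses on something with over 40 N, if the wrist force passes 120 N, or if a joint passes its speed limit or range.

### The arm

A 6-joint arm with a two-finger parallel gripper is mounted at the origin on a cart in front of the work surface, level with it; the furniture and walls round the work are solid. World frame = base frame: x ahead of the robot, y to its left, z up, the work surface at z = 0. Lengths are in m, angles in rad, forces in N, time in s.
With the tool pointing down it reaches from about 0.35 to 0.875 m from the base axis. Payload 4.2 kg.
Tool frame: the origin (TCP) lies midway between the tips of the shut fingers; the grasp point (between the pads) lies 19 mm behind it; z points along the fingers, y is the line along which they close (so a half turn about z gives the same grasp; the last joint's range is limited). The gripper opens to 87 mm and grips with 3 to 60 N. Pads are 19 mm wide; open, the fingers measure 117 mm over their backs; the gripper's body (75 mm by 190 mm) begins 51 mm behind the grasp point.
Start: joints at [-1.081, 0.385, 0.008, 0, -1.194, -0.259], TCP at [0.143, -0.608, 0.223] pointing down, gripper open.
Joint ranges: [-3.14, 3.14], [-1.21, 2.06], [-1.07, 1.41], [-3.16, 2.05], [-2.99, -0.16], [-3.1, 3.1]. Speed limits (rad/s): [2.79, 2.79, 3.14, 3.14, 3.14, 3.14].

### API

Orientations are given as a rotation vector (axis times angle).
In Python, from bench import readout, viewer, env gives the robot as it stands. The module is installed in compiled form; this text tells all that it offers.
- The arm moves only by the shell command python3 -m pendant 'ROWS'. ROWS is a JSON object of lists of equal length, an entry for each row: "slide": the shift along the tool's x, y, z in m, a list of three; "rot": the turn, a rotation vector about the tool's x, y, z in rad, a list of three; "grip": the opening, from 0 (shut) to 1 (fully open). A call has 1 to 8 rows; each row shifts and turns the commanded pose from where the row before left it, along the tool's axes as they then stand; what a row does not reach is not made up. A row lasts 1/8 s, in which the tool goes at most 62.5 mm and 10.7 degrees, less where a joint would pass 70% of its speed; a pose out of reach is approached as far as the arm can. A call with a gripper value outside its range is refused whole. The fingers move at their own pace and stop on an object; the grip force is fixed at half the most. Time passes only in rows, so rows that do not move let the fingers close. It gives the time, the measured TCP pose, the force, the opening and the grip force at its end, in the units of the state.
- readout.get_state(): the state, without advancing time (a new reading comes with each control period).
- viewer.grab_frame(name): name is "side" or "top" or "wrist"; returns a dict with "frame" (400x640x3 uint8, red, green, blue), "K" (3x3 intrinsics, pixels), "pose" (4x4, takes a point from camera to world coordinates). Camera axes: x right, y down, z forward; pixel columns grow to the right and rows downward; lengths in m; the calibration is good to about 2 mm. A picture is of the moment at which its call begins. There is no depth.
- env.hand_in(): hands the job in; it is judged then, once.
The state is a dict: "time": time; "joint_positions": joint angles; "joint_velocities": joint speeds; "effort": joint torques, N m; "position": TCP position; "eef_rot": TCP orientation; "contact_force": force on the tool from outside, world axes, zero at the start; "moment": the same for the moment, N m; "width": opening from 0.0 (shut) to 1.0 (fully open); "gripper_force": force on a finger pad.
Only numpy, scipy, OpenCV 4.12 (cv2) and the standard library are available. Lean on these libraries where they do the work, as an engineer would, in place of code of your own. Each camera call takes 0.05 s, during which the arm holds its last target. There are 200 camera calls.

## Working session

There is one attempt and no reset: what is moved stays moved. The work goes in short steps, Python scripts to look and compute and a shell command to move; the robot and the scene stay as the last step left them, time stands still between calls to the robot, and variables do not carry over. Pictures are saved under pics/ and viewed, at most 10 in all, crops included, and the job is handed in when it is done.

```bash
mkdir -p pics; python3 - <<'E'
from bench import readout,viewer
import cv2,numpy as np
for n in("side","top","wrist"):
    f=viewer.grab_frame(n);cv2.imwrite(f"pics/{n}0.png",f["frame"][:,:,::-1]);np.savez(f"{n}0.npz",**f)
    print(n,f["K"][0],f["K"][1,2],f["pose"].round(3).tolist())
s=readout.get_state();print(s)
E
```

```text
side [384.90490119   0.         322.02194532] 201.8399005048853 [[-0.907, -0.2, 0.371, 0.115], [-0.422, 0.422, -0.803, 0.826], [0.004, -0.884, -0.467, 0.557], [0.0, 0.0, 0.0, 1.0]]
top [453.98969693   0.         311.13248686] 193.58795685311208 [[0.038, -0.974, 0.225, 0.17], [-0.999, -0.036, 0.013, -0.066], [-0.004, -0.225, -0.974, 1.666], [0.0, 0.0, 0.0, 1.0]]
wrist [338.32672891   0.         318.83886363] 203.78118244598684 [[-0.228, 0.939, 0.257, 0.074], [0.974, 0.22, 0.062, -0.625], [0.002, 0.265, -0.964, 0.383], [0.0, 0.0, 0.0, 1.0]]
{'time': 0.15, 'joint_positions': array([-1.08141327e+00,  3.85379623e-01,  6.93750471e-03, -3.33240079e-04,
       -1.19399359e+00, -2.58627138e-01]), 'joint_velocities': array([ 2.67870868e-05, -1.37726092e-03,  3.03576461e-03,  3.66565195e-03,
        9.07744155e-04,  1.36550192e-03]), 'effort': array([ 1.95808549e-03, -3.91055417e+01,  1.87589568e+01,  4.22239110e+00,
        1.24051791e-02, -1.37972688e-04]), 'position': array([ 0.14286833, -0.60798806,  0.22171298]), 'eef_rot': array([ 3.61439300e-01, -3.12041792e+00, -2.57463297e-03]), 'contact_force': array([-1.02264467, -1.00730462,  0.38022421]), 'moment': array([ 0.03961192, -0.00305819,  0.00172082]), 'gripper_force': 0.0, 'width': 1.0033125883380125}
```

View pics/top0.png

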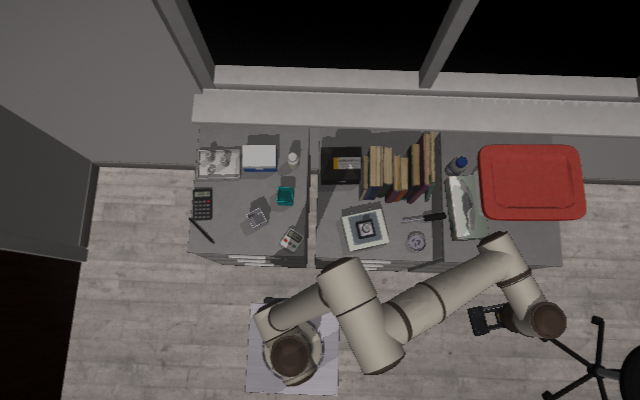

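View pics/side0.png

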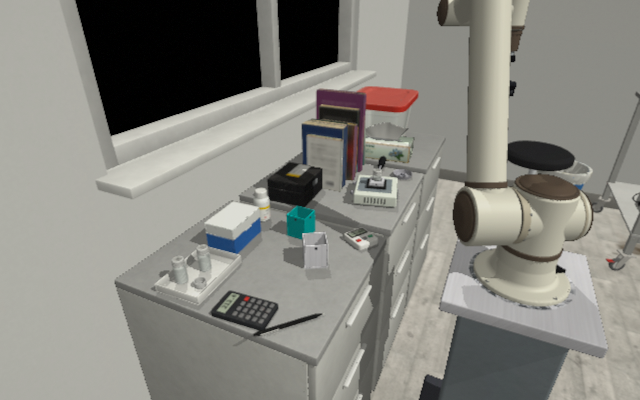

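Candidates: the bare-metal cup at top (257,218) / side (315,250), and the turquoise cup at top (286,196) / side (301,222), which is the look-alike. The head with its collar and vial is at top (365,229) / side (377,188). The bare-metal cup is the one I want, so I'll check it in a crop.

```bash
cat > h.py <<'E'
import numpy as np,cv2
from scipy.spatial.transform import Rotation as R
from bench import readout,viewer
def ray(f,p,z):
    d=f["pose"][:3,:3]@np.linalg.inv(f["K"])@[p[0],p[1],1];o=f["pose"][:3,3]
    return o+d*(z-o[2])/d[2]
def proj(f,P):
    T=np.linalg.inv(f["pose"]);q=f["K"]@(T[:3,:3]@np.asarray(P,float)+T[:3,3]);return q[:2]/q[2]
def tool():
    s=readout.get_state();return np.array(s["position"]),R.from_rotvec(s["eef_rot"])
E
python3 - <<'E'
from h import *
t=dict(np.load("top0.npz"));s=dict(np.load("side0.npz"))
a=cv2.resize(t["frame"][195:245,232:312],None,fx=5,fy=5,interpolation=3)
b=cv2.resize(t["frame"][202:257,335:415],None,fx=5,fy=5,interpolation=3)
c=cv2.resize(s["frame"][190:290,270:350],None,fx=5,fy=5,interpolation=3)
im=np.zeros((525,800,3),np.uint8);im[:250,:400]=a;im[250:,:400]=b;im[:500,400:]=c
cv2.imwrite("pics/crop1.png",im[:,:,::-1])
print(ray(t,(257,217),.05),ray(s,(315,236),.064),ray(t,(365,229),.06),ray(s,(377,192),.04))
print(R.from_rotvec(readout.get_state()["eef_rot"]).as_matrix().round(3))
E
```

```text
[0.44876965 0.14751788 0.05      ] [0.44953633 0.14195133 0.064     ] [ 0.41812646 -0.24162279  0.06      ] [ 0.402762   -0.19127135  0.04      ]
[[-0.974 -0.229 -0.   ]
 [-0.229  0.974  0.002]
 [ 0.     0.002 -1.   ]]
```

View pics/crop1.png

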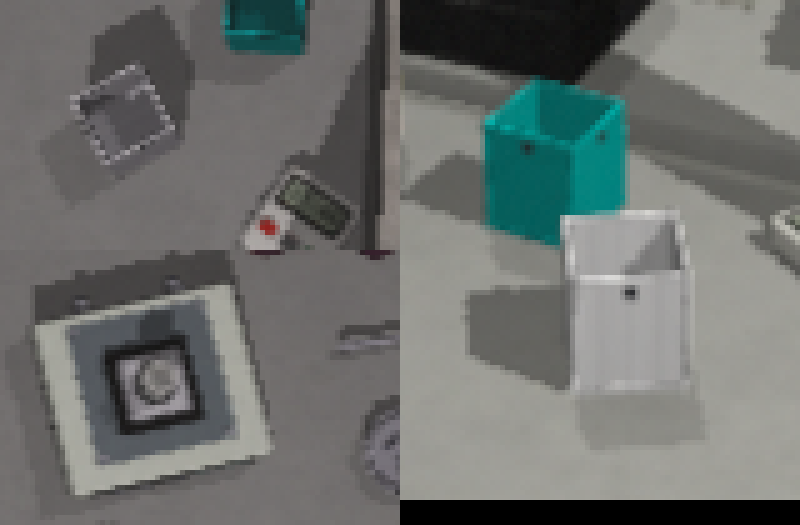

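The crop confirms it: bare metal, mouth up, with its rim at top (246,215), (259,208), (267,221) and (253,228). The turquoise cup is the look-alike. The tool can't point up, so I'll turn the cover in two tips: onto its side, then mouth-down. After that I'll seat it with the tool vertical. First I move above the cover.

```bash
python3 -m pendant '{"slide":[[-0.034,0.0475,-0.012],[-0.034,0.0475,-0.012],[-0.034,0.0475,-0.012],[-0.034,0.0475,-0.012],[-0.034,0.0475,0],[-0.034,0.0475,0],[-0.034,0.0475,0],[-0.034,0.0475,0]],"rot":[[0,0,0],[0,0,0],[0,0,0],[0,0,0],[0,0,0],[0,0,0],[0,0,0],[0,0,0]],"grip":[1,1,1,1,1,1,1,1]}'
python3 -m pendant '{"slide":[[-0.034,0.0475,0],[-0.034,0.0475,0],[-0.034,0.0475,0],[-0.034,0.0475,0],[-0.034,0.0475,0],[-0.034,0.0475,0],[0,0,0],[0,0,0]],"rot":[[0,0,0],[0,0,0],[0,0,0],[0,0,0],[0,0,0],[0,0,0],[0,0,-0.18],[0,0,-0.18]],"grip":[1,1,1,1,1,1,1,1]}'
python3 -m pendant '{"slide":[[0,0,0],[0,0,0],[0,0,0],[0,0,0],[0,0,0],[0,0,0],[0,0,0],[0,0,0]],"rot":[[0,0,-0.18],[0,0,-0.18],[0,0,-0.18],[0,0,-0.18],[0,0,-0.18],[0,0,-0.18],[0,0,-0.18],[0,0,-0.18]],"grip":[1,1,1,1,1,1,1,1]}'
python3 - <<'E'
from h import *
f=viewer.grab_frame("wrist");cv2.imwrite("pics/w1.png",f["frame"][:,:,::-1]);np.savez("w1.npz",**f)
p,r=tool();print(p,r.as_matrix().round(3),readout.get_state()["joint_positions"].round(2))
print(proj(f,[.449,.147,.064]))
E
```

```text
time: 1.15
position: [0.321, -0.1745, 0.2707]
eef_rot: [-0.361, 3.12, -0.0]
contact_force: [0.3, -0.9, -0.2]
width: 1.003
gripper_force: 0.0
time: 2.15
position: [0.4541, 0.1486, 0.2698]
eef_rot: [0.925, -3.001, 0.001]
contact_force: [-0.1, -0.5, 0.1]
width: 0.998
gripper_force: 0.0
time: 3.15
position: [0.454, 0.1477, 0.2702]
eef_rot: [2.674, -1.648, -0.001]
contact_force: [0.4, -0.0, -0.6]
width: 0.998
gripper_force: 0.0
[0.45405041 0.1477863  0.27028603] [[ 0.453 -0.892 -0.   ]
 [-0.892 -0.453 -0.   ]
 [-0.     0.    -1.   ]] [ 0.66  0.1  -0.26 -0.   -1.22 -0.19]
[324.18806598 180.52829065]
```

View pics/w1.png

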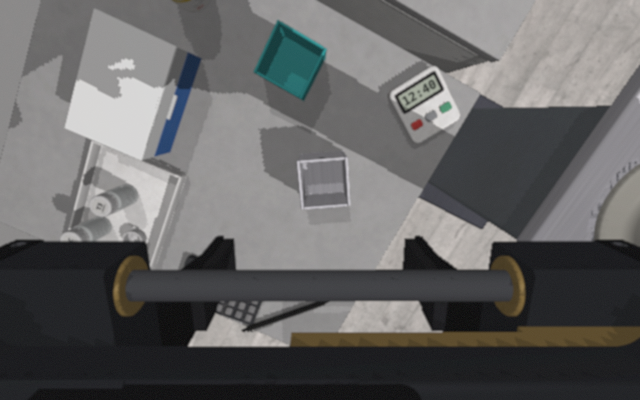

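The wrist view shows the cover rim at (297,160), (347,157), (350,207) and (301,209), the turquoise cup at (290,58) and the timer at (425,105). Next I refine the rim measurement.

```bash
cat >> h.py <<'E'
def rect(f,box,z,lo=150,mask=None):
    x0,y0,x1,y1=box;g=cv2.cvtColor(f["frame"],cv2.COLOR_RGB2GRAY)
    m=((g>lo) if mask is None else mask(f["frame"])).astype(np.uint8)[y0:y1,x0:x1]
    P=cv2.findNonZero(m)[:,0]+[x0,y0]
    W=np.array([ray(f,p,z)[:2] for p in P],np.float32)
    c,s,_=cv2.minAreaRect(W); b=cv2.boxPoints((c,s,_));e=b[1]-b[0]
    return np.array(c),s,np.degrees(np.arctan2(e[1],e[0]))%90
E
python3 - <<'E'
from h import *
f=dict(np.load("w1.npz"))
for lo in(140,160,180): print(rect(f,(290,150,358,215),.064,lo))
print([ray(f,p,.064).round(4)[:2] for p in((297,160),(347,157),(350,207),(301,209))])
E
```

```text
(array([0.44839641, 0.14958465]), (0.07621235400438309, 0.07233087718486786), np.float32(26.678207))
(array([0.44742182, 0.15004179]), (0.056885331869125366, 0.05592801421880722), np.float32(31.178932))
(array([0.44757605, 0.14986654]), (0.054915089160203934, 0.05396519973874092), np.float32(31.412643))
[array([0.4858, 0.14  ]), array([0.4386, 0.1127]), array([0.4091, 0.1611]), array([0.4576, 0.1881])]
```

```bash
python3 -m pendant '{"slide":[[-0.005,0.005,0.03],[0,0,0.04],[0,0,0.04],[0,0,0.04],[0,0,0.04],[0,0,0.03],[0,0,0.027],[0,0,0]],"rot":[[0,0,-0.075],[0,0,0],[0,0,0],[0,0,0],[0,0,0],[0,0,0],[0,0,0],[0,0,0]],"grip":[1,1,1,1,1,1,1,1]}'
python3 -m pendant '{"slide":[[0,0,0],[0,0,0],[0,0,0],[0,0,0],[0,0,-0.02],[0,0,-0.04],[0,0,-0.04],[0,0,-0.04]],"rot":[[0,0,0],[0,0,0],[0,0,0],[0,0,0],[0,0,0],[0,0,0],[0,0,0],[0,0,0]],"grip":[0,0,0,0,0,0,0,0]}'
python3 -m pendant '{"slide":[[0,0,0],[0,0,0],[0,0,0],[0,0,0],[0,0,0],[0,0,0],[0,0,0]],"rot":[[0,0.17,0],[0,0.17,0],[0,0.17,0],[0,0.17,0],[0,0.17,0],[0,0.17,0],[0,0.15,0]],"grip":[0,0,0,0,0,0,0]}'
python3 - <<'E'
from h import *
f=viewer.grab_frame("side");cv2.imwrite("pics/s1.png",f["frame"][:,:,::-1])
p,r=tool();print(p,r.as_matrix().round(3),readout.get_state()["joint_positions"].round(2))
E
```

```text
time: 4.2
position: [0.4462, 0.1491, 0.0219]
eef_rot: [2.724, -1.556, -0.003]
contact_force: [-0.2, -0.8, 0.9]
width: 0.998
gripper_force: 0.0
time: 5.2
position: [0.4469, 0.1498, 0.1646]
eef_rot: [2.729, -1.556, -0.001]
contact_force: [1.3, 1.8, -2.0]
width: 0.643
gripper_force: 30.0
time: 6.08
position: [0.4475, 0.1509, 0.1632]
eef_rot: [1.948, -1.108, 1.295]
contact_force: [-0.3, -0.5, -2.6]
width: 0.637
gripper_force: 30.0
[0.44728894 0.15136591 0.16086806] [[ 0.2   -0.858  0.473]
 [-0.325 -0.513 -0.794]
 [ 0.924  0.005 -0.382]] [ 1.11  0.49 -0.85  0.93 -1.31 -1.36]
```

View pics/s1.png

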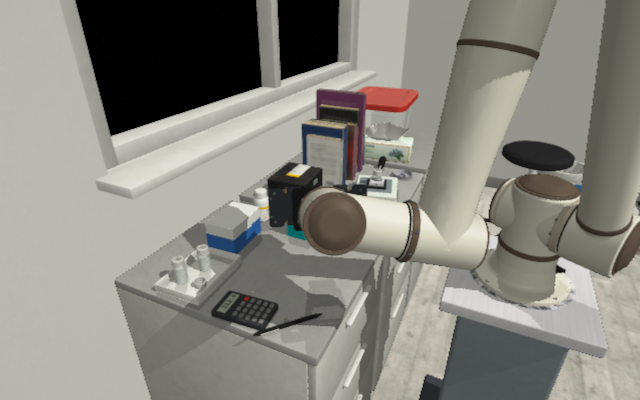

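The side view shows the tool tilted 67° with plenty of clearance, with the wrist at about (335,222). The cover is hidden behind the wrist, but the 30 N grip holds. Next I lower it, release so it tips onto its side, and back off.

```bash
python3 -m pendant '{"slide":[[-0.0193,0,0.008],[-0.0193,0,0.008],[-0.0193,0,0.008],[-0.0193,0,0.008],[-0.0193,0,0.008],[-0.018,0,0.0075],[0,0,0],[0,0,0]],"rot":[[0,0,0],[0,0,0],[0,0,0],[0,0,0],[0,0,0],[0,0,0],[0,0,0],[0,0,0]],"grip":[0,0,0,0,0,0,0,0]}'
python3 -m pendant '{"slide":[[0,0,0],[0,0,0],[0,0,0],[0,0,0],[0,0,0],[0,0,-0.03],[0,0,-0.04],[0,0,-0.04]],"rot":[[0,0,0],[0,0,0],[0,0,0],[0,0,0],[0,0,0],[0,0,0],[0,0,0],[0,0,0]],"grip":[1,1,1,1,1,1,1,1]}'
python3 - <<'E'
from h import *
f=viewer.grab_frame("wrist");cv2.imwrite("pics/w2.png",f["frame"][:,:,::-1])
p,r=tool();print(p,r.as_matrix().round(3))
E
```

```text
time: 7.12
position: [0.4473, 0.1512, 0.0401]
eef_rot: [1.95, -1.112, 1.29]
contact_force: [0.3, 0.7, -1.4]
width: 0.637
gripper_force: 30.0
time: 8.12
position: [0.3947, 0.2387, 0.0829]
eef_rot: [1.948, -1.11, 1.29]
contact_force: [1.6, 0.3, -0.8]
width: 1.0
gripper_force: 0.0
[0.39461339 0.24490016 0.08372244] [[ 0.2   -0.857  0.475]
 [-0.34  -0.515 -0.787]
 [ 0.919 -0.005 -0.394]]
```

View pics/w2.png

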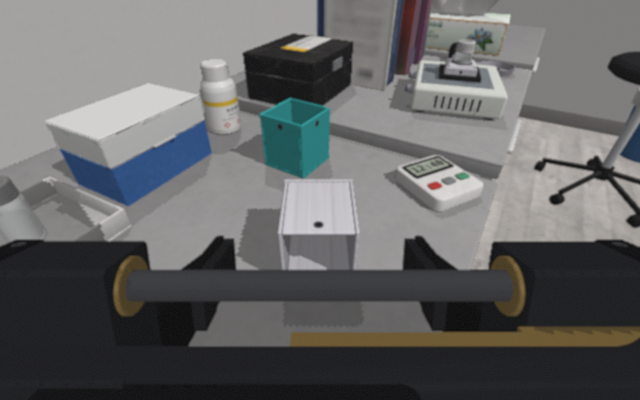

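The cover lies on its side with the mouth towards the gripper. Its top-face corners are at (286,180), (353,181), (358,234) and (278,234), and nothing else has moved.

```bash
python3 -m pendant '{"slide":[[0.04,0,-0.02],[0.04,0,-0.02],[0.04,0,-0.02],[0,0,0],[0,0,0],[0,0,0],[0,0,0]],"rot":[[0,0,0],[0,-0.17,0],[0,-0.17,0],[0,-0.17,0],[0,-0.17,0],[0,-0.17,0],[0,-0.17,0]],"grip":[1,1,1,1,1,1,1]}'
python3 -m pendant '{"slide":[[0.03,0,0.02],[0.03,0,0],[0,0,0]],"rot":[[0,-0.145,0],[0,0,0],[0,0,0]],"grip":[1,1,1]}'
python3 - <<'E'
from h import *
f=viewer.grab_frame("wrist");cv2.imwrite("pics/w3.png",f["frame"][:,:,::-1]);np.savez("w3.npz",**f)
p,r=tool();print(p,r.as_matrix().round(3))
E
```

```text
time: 9.05
position: [0.3946, 0.2385, 0.2166]
eef_rot: [2.663, -1.517, 0.194]
contact_force: [0.8, -1.3, -0.1]
width: 1.004
gripper_force: 0.0
time: 9.43
position: [0.4272, 0.1827, 0.2007]
eef_rot: [2.723, -1.559, 0.006]
contact_force: [-1.0, 0.1, -0.3]
width: 0.997
gripper_force: 0.0
[0.42689147 0.18366989 0.20073207] [[ 0.508 -0.862  0.002]
 [-0.862 -0.508 -0.005]
 [ 0.005  0.001 -1.   ]]
```

View pics/w3.png

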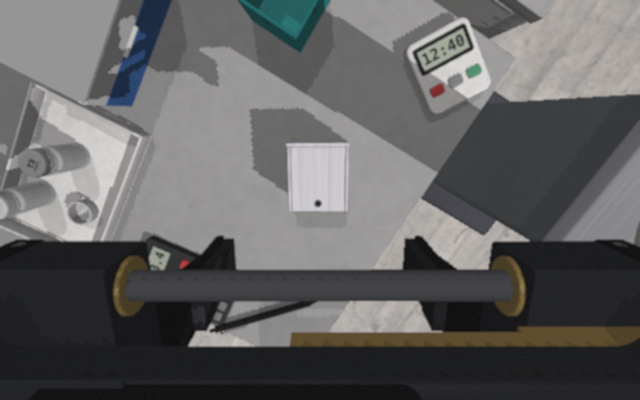

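The top view of the lying cover shows its face from (288,144) to (348,211), the closed end at row 144 and the mouth at row 211, square to the tool.

```bash
python3 - <<'E'
from h import *
f=dict(np.load("w3.npz"));p,r=tool()
c,s,a=rect(f,(280,138,356,218),.056,165);print(c,s,a)
for q in((288,144),(348,143),(348,211),(289,211)): print(r.inv().apply(ray(f,q,.056)-p).round(4))
print(r.inv().apply(np.r_[c,.056]-p), np.degrees(np.arctan2(.508,.862))) 
E
```

```text
[0.43588006 0.17143652] (0.05562214180827141, 0.06345153599977493) 30.388939
[ 0.0452 -0.0285  0.1449]
[0.046  0.0253 0.145 ]
[-0.0174  0.0266  0.1447]
[-0.0173 -0.0292  0.1446]
[ 0.01435474 -0.00168786  0.14480648] 30.511999377315966
```

```bash
python3 -m pendant '{"slide":[[0.0265,-0.0015,0.02],[0,0,0.04],[0,0,0.04],[0,0,0.04],[0,0,0.03],[0,0,0.019],[0,0,0],[0,0,0]],"rot":[[0,0,0],[0,0,0],[0,0,0],[0,0,0],[0,0,0],[0,0,0],[0,0,0],[0,0,0]],"grip":[1,1,1,1,1,1,1,1]}'
python3 -m pendant '{"slide":[[0,0,0],[0,0,0],[0,0,0],[0,0,0],[0,0,-0.02],[0,0,-0.04],[0,0,-0.04],[0,0,-0.04]],"rot":[[0,0,0],[0,0,0],[0,0,0],[0,0,0],[0,0,0],[0,0,0],[0,0,0],[0,0,0]],"grip":[0,0,0,0,0,0,0,0]}'
python3 -m pendant '{"slide":[[0,0,0],[0,0,0],[0,0,0],[0,0,0],[0,0,0],[0,0,0],[0,0,0],[0,0,0]],"rot":[[0,0.175,0],[0,0.175,0],[0,0.175,0],[0,0.175,0],[0,0.175,0],[0,0.175,0],[0,0.175,0],[0,0.175,0]],"grip":[0,0,0,0,0,0,0,0]}'
python3 -m pendant '{"slide":[[0,0,0],[0,0,0],[0,0,0]],"rot":[[0,0.175,0],[0,0,0],[0,0,0]],"grip":[0,0,0]}'
python3 - <<'E'
from h import *
p,r=tool();print(p,r.as_matrix().round(3),readout.get_state()["joint_positions"].round(2))
E
```

```text
time: 10.48
position: [0.4425, 0.1629, 0.0128]
eef_rot: [2.729, -1.553, 0.008]
contact_force: [-0.8, -0.2, 0.3]
width: 0.997
gripper_force: 0.0
time: 11.48
position: [0.4413, 0.1622, 0.1531]
eef_rot: [2.726, -1.554, 0.006]
contact_force: [0.5, 0.6, -1.9]
width: 0.639
gripper_force: 30.0
time: 12.48
position: [0.442, 0.1636, 0.1517]
eef_rot: [1.741, -0.991, 1.48]
contact_force: [0.9, 0.5, -2.1]
width: 0.643
gripper_force: 30.0
time: 12.85
position: [0.442, 0.1626, 0.1523]
eef_rot: [1.586, -0.905, 1.596]
contact_force: [-0.0, 0.2, -2.5]
width: 0.64
gripper_force: 30.0
[0.44195824 0.16262902 0.15234421] [[-0.004 -0.86   0.509]
 [ 0.005 -0.509 -0.86 ]
 [ 1.    -0.001  0.006]] [ 1.16  0.75 -0.84  0.94 -1.56 -1.59]
```

The tool reached horizontal, and the cover is now mouth-down in the grip. I'll tilt back 12° to give the wrist clearance, lower it, release and back off.

```bash
python3 -m pendant '{"slide":[[0,0,0],[0,0,0],[-0.0173,0,0.0037],[-0.0173,0,0.0037],[-0.0173,0,0.0037],[-0.0173,0,0.0037],[-0.0173,0,0.0037],[-0.0165,0,0.0035]],"rot":[[0,-0.105,0],[0,-0.105,0],[0,0,0],[0,0,0],[0,0,0],[0,0,0],[0,0,0],[0,0,0]],"grip":[0,0,0,0,0,0,0,0]}'
python3 -m pendant '{"slide":[[0,0,0],[0,0,0]],"rot":[[0,0,0],[0,0,0]],"grip":[0,0]}'
python3 -m pendant '{"slide":[[0,0,0],[0,0,0],[0,0,0],[0,0,0],[0,0,0],[0,0,-0.03],[0,0,-0.04],[0,0,-0.04]],"rot":[[0,0,0],[0,0,0],[0,0,0],[0,0,0],[0,0,0],[0,0,0],[0,0,0],[0,0,0]],"grip":[1,1,1,1,1,1,1,1]}'
python3 -m pendant '{"slide":[[0.04,0,-0.01],[0.04,0,-0.01],[0.04,0,-0.01],[0,0,0],[0,0,0],[0,0,0],[0,0,0],[0,0,0]],"rot":[[0,0,0],[0,-0.17,0],[0,-0.17,0],[0,-0.17,0],[0,-0.17,0],[0,-0.17,0],[0,-0.17,0],[0,-0.17,0]],"grip":[1,1,1,1,1,1,1,1]}'
python3 -m pendant '{"slide":[[0.03,0,0.02],[0.03,0,0],[0,0,0]],"rot":[[0,-0.17,0],[0,0,0],[0,0,0]],"grip":[1,1,1]}'
python3 - <<'E'
from h import *
f=viewer.grab_frame("wrist");cv2.imwrite("pics/w4.png",f["frame"][:,:,::-1]);np.savez("w4.npz",**f)
p,r=tool();print(p,r.as_matrix().round(3))
E
```

```text
time: 13.85
position: [0.4424, 0.1617, 0.0454]
eef_rot: [1.774, -1.01, 1.45]
contact_force: [-4.4, 3.8, -2.9]
width: 0.641
gripper_force: 30.0
time: 14.1
position: [0.4424, 0.1617, 0.0465]
eef_rot: [1.775, -1.011, 1.449]
contact_force: [-0.1, 0.4, -0.7]
width: 0.645
gripper_force: 30.0
time: 15.1
position: [0.3867, 0.2552, 0.0691]
eef_rot: [1.774, -1.011, 1.449]
contact_force: [0.5, 0.5, -0.0]
width: 1.002
gripper_force: 0.0
time: 16.1
position: [0.3877, 0.2529, 0.1925]
eef_rot: [2.648, -1.508, 0.232]
contact_force: [-0.1, -0.9, 0.3]
width: 1.0
gripper_force: 0.0
time: 16.48
position: [0.4206, 0.1968, 0.1779]
eef_rot: [2.721, -1.558, 0.013]
contact_force: [0.7, -0.6, 0.1]
width: 1.001
gripper_force: 0.0
[0.42027279 0.19775872 0.17791578] [[ 0.508 -0.862  0.004]
 [-0.861 -0.508 -0.009]
 [ 0.01   0.001 -1.   ]]
```

View pics/w4.png

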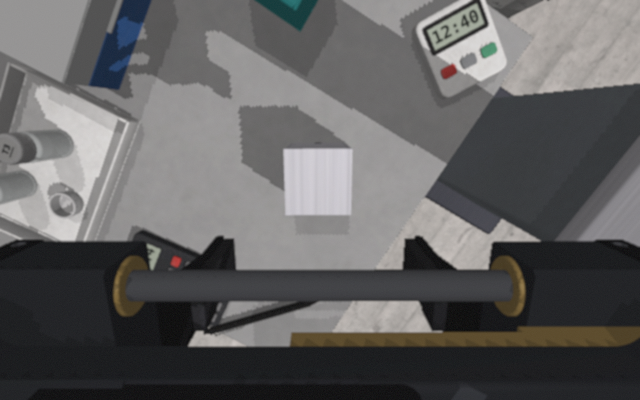

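The cover now stands mouth-down, its top face from (284,149) to (352,216). Next I measure it and grasp it from above.

```bash
python3 - <<'E'
from h import *
f=dict(np.load("w4.npz"));p,r=tool()
c,s,a=rect(f,(276,140,362,226),.064,180);print(c,s,a)
print(r.inv().apply(np.r_[c,.064]-p))
E
```

```text
[0.43070453 0.18337014] (0.055577874183654785, 0.05491198971867561) 30.38963
[ 0.01655735 -0.00177983  0.11408481]
```

```bash
python3 -m pendant '{"slide":[[0.0175,-0.002,0.02],[0,0,0.04],[0,0,0.04],[0,0,0.03],[0,0,0.022],[0,0,0],[0,0,0]],"rot":[[0,-0.01,0],[0,0,0],[0,0,0],[0,0,0],[0,0,0],[0,0,0],[0,0,0]],"grip":[1,1,1,1,1,1,1]}'
python3 -m pendant '{"slide":[[0,0,0],[0,0,0],[0,0,0],[0,0,0],[0,0,-0.05],[0,0,-0.06],[0,0,-0.06],[0,0,-0.06]],"rot":[[0,0,0],[0,0,0],[0,0,0],[0,0,0],[0,0,0],[0,0,0],[0,0,0],[0,0,0]],"grip":[0,0,0,0,0,0,0,0]}'
python3 -m pendant '{"slide":[[0,0,0],[0,0,0],[0,0,0],[0,0,0],[0,0,0],[0,0,0],[0,0,0],[0,0,0]],"rot":[[0,0,0.18],[0,0,0.18],[0,0,0.18],[0,0,0.18],[0,0,0.18],[0,0,0.18],[0,0,0.18],[0,0,0.18]],"grip":[0,0,0,0,0,0,0,0]}'
python3 -m pendant '{"slide":[[0,0,-0.03],[0,0,0],[0,0,0],[0,0,0]],"rot":[[0,0,0.18],[0,0,0.18],[0,0,0.1],[0,0,0]],"grip":[0,0,0,0]}'
python3 - <<'E'
from h import *
p,r=tool();print(p,r.as_matrix().round(3),readout.get_state()["joint_positions"].round(2))
print(r.inv().apply(np.array([.40,-.235,p[2]])-p))
E
```

```text
time: 17.4
position: [0.4313, 0.1856, 0.027]
eef_rot: [-2.73, 1.553, -0.001]
contact_force: [0.3, -0.4, 0.3]
width: 1.004
gripper_force: 0.0
time: 18.4
position: [0.4304, 0.1842, 0.2579]
eef_rot: [2.729, -1.556, -0.001]
contact_force: [0.4, 0.4, -2.8]
width: 0.644
gripper_force: 30.0
time: 19.4
position: [0.4306, 0.1844, 0.2556]
eef_rot: [1.017, -2.971, -0.0]
contact_force: [-0.5, 0.6, -1.6]
width: 0.643
gripper_force: 30.0
time: 19.9
position: [0.4307, 0.1844, 0.2857]
eef_rot: [0.324, -3.124, 0.0]
contact_force: [-0.7, 0.2, -1.9]
width: 0.638
gripper_force: 30.0
[0.43069418 0.18443216 0.28572583] [[-0.979 -0.205 -0.001]
 [-0.205  0.979 -0.   ]
 [ 0.001 -0.    -1.   ]] [ 0.75  0.07 -0.25 -0.   -1.25 -2.12]
[ 1.16167534e-01 -4.04191196e-01  2.17780886e-04]
```

```bash
python3 -m pendant '{"slide":[[0.0165,-0.0575,0],[0.0165,-0.0575,0],[0.0165,-0.0575,0],[0.0165,-0.0575,0],[0.0165,-0.0575,0],[0.0165,-0.0575,0],[0.0165,-0.0575,0],[0,0,0]],"rot":[[0,0,0],[0,0,0],[0,0,0],[0,0,0],[0,0,0],[0,0,0],[0,0,0],[0,0,0]],"grip":[0,0,0,0,0,0,0,0]}'
python3 -m pendant '{"slide":[[0,0,0],[0,0,0]],"rot":[[0,0,0],[0,0,0]],"grip":[0,0]}'
python3 - <<'E'
from h import *
f=viewer.grab_frame("wrist");cv2.imwrite("pics/w5.png",f["frame"][:,:,::-1]);np.savez("w5.npz",**f)
p,r=tool();print(p,r.as_matrix().round(3))
E
```

```text
time: 20.9
position: [0.3991, -0.2363, 0.2854]
eef_rot: [0.314, -3.124, -0.001]
contact_force: [-0.4, 0.9, -1.3]
width: 0.641
gripper_force: 30.0
time: 21.15
position: [0.4005, -0.2319, 0.2863]
eef_rot: [0.326, -3.125, -0.0]
contact_force: [0.2, 0.5, -2.1]
width: 0.641
gripper_force: 30.0
[ 0.40057074 -0.23182007  0.286389  ] [[-0.978 -0.207  0.   ]
 [-0.207  0.978  0.   ]
 [-0.     0.    -1.   ]]
```

View pics/w5.png

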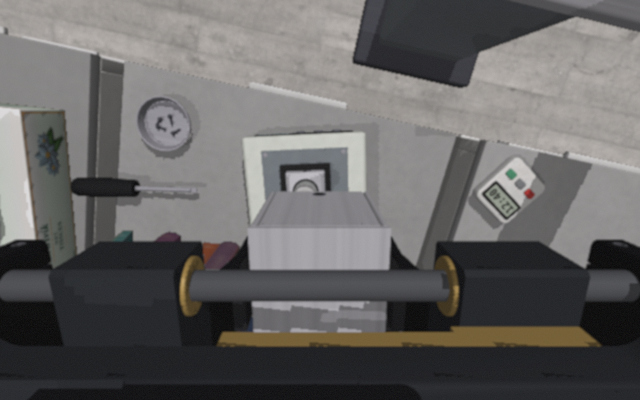

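The held cover hides the head: the case shows at (245–368,131–220) and the seal at (280,163)–(330,195). I'll step sideways to see it, and measure by masks with size checks.

```bash
python3 -m pendant '{"slide":[[0,0.055,0],[0,0.055,0],[0,0.02,-0.02],[0,0,0],[0,0,0]],"rot":[[0,0,0],[0,0,0],[0,0,0],[0,0,0],[0,0,0]],"grip":[0,0,0,0,0]}'
python3 - <<'E'
from h import *
f=viewer.grab_frame("wrist");cv2.imwrite("pics/w6.png",f["frame"][:,:,::-1]);np.savez("w6.npz",**f)
P0=proj(f,[.405,-.23,.048]);print(P0)
g=cv2.cvtColor(f["frame"],cv2.COLOR_RGB2GRAY)
p,r=tool()
for thr in(45,55,65,75):
  m=(g<thr).astype(np.uint8)
  for c in cv2.findContours(m,cv2.RETR_EXTERNAL,cv2.CHAIN_APPROX_NONE)[0]:
    c=c[:,0];u=c.mean(0)
    if np.linalg.norm(u-P0)<60 and len(c)>60:
        W=np.array([ray(f,q,.048)[:2] for q in c],np.float32);R_=cv2.minAreaRect(W);print(thr,len(c),u,R_)
x,y=P0.astype(int)
im=cv2.resize(f["frame"][max(0,y-75):y+75,max(0,x-100):x+100],None,fx=4,fy=4,interpolation=3);cv2.imwrite("pics/w6c.png",im[:,:,::-1]);print(x-100,y-75)
E
```

```text
time: 21.82
position: [0.3736, -0.1053, 0.3059]
eef_rot: [0.325, -3.124, -0.001]
contact_force: [-0.5, 0.1, -2.0]
width: 0.644
gripper_force: 30.0
[216.53264638 173.76643027]
45 256 [210.5546875 184.484375 ] ((0.42291125655174255, -0.24197746813297272), (0.0585981048643589, 0.05880007520318031), 14.684107780456543)
55 265 [209.6490566  185.08301887] ((0.42303797602653503, -0.24192391335964203), (0.060025520622730255, 0.05974239483475685), 14.144681930541992)
65 300 [206.32666667 184.48333333] ((0.42316535115242004, -0.2420874387025833), (0.0610811784863472, 0.061061158776283264), 14.855351448059082)
75 305 [206.03934426 184.50491803] ((0.4234129786491394, -0.24196000397205353), (0.062017444521188736, 0.06172657385468483), 14.583457946777344)
116 98
```

View pics/w6c.png

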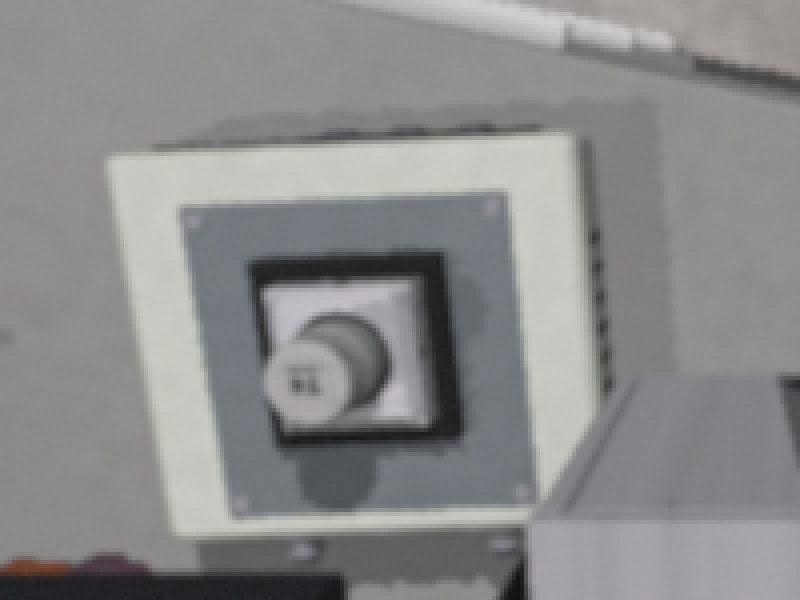

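The crop shows the head clearly: the seal frame in the full picture is at (178–231,161–208), the collar inside it and the vial cap at about (193,193). The seal measures 61×61 mm, centred at (0.4231, −0.2420), yaw 14.6°. I move above it.

```bash
python3 -m pendant '{"slide":[[-0.005,-0.036,0],[-0.005,-0.036,0],[-0.005,-0.036,0],[-0.005,-0.036,0],[0,0,0],[0,0,0],[0,0,0]],"rot":[[0,0,-0.045],[0,0,0],[0,0,0],[0,0,0],[0,0,0],[0,0,0],[0,0,0]],"grip":[0,0,0,0,0,0,0]}'
python3 - <<'E'
from h import *
p,r=tool();print(p,r.as_matrix().round(4))
print(r.inv().apply(np.array([.4231,-.2420,.15])-p),readout.get_state()["contact_force"])
E
```

```text
time: 22.75
position: [0.4269, -0.2404, 0.3062]
eef_rot: [0.393, -3.117, -0.0]
contact_force: [-0.3, -0.3, -1.7]
width: 0.637
gripper_force: 30.0
[ 0.42694126 -0.24041724  0.30617369] [[-9.686e-01 -2.485e-01 -3.000e-04]
 [-2.485e-01  9.686e-01  2.000e-04]
 [ 2.000e-04  3.000e-04 -1.000e+00]]
[ 0.00407526 -0.00062805  0.15617451] [-0.27572305 -0.29591503 -1.71860101]
```

```bash
python3 -m pendant '{"slide":[[0.004,-0.0005,0.02],[0,0,0.04],[0,0,0.04],[0,0,0.04],[0,0,0.04],[0,0,0.026],[0,0,0],[0,0,0]],"rot":[[0,0,0],[0,0,0],[0,0,0],[0,0,0],[0,0,0],[0,0,0],[0,0,0],[0,0,0]],"grip":[0,0,0,0,0,0,0,0]}'
python3 -m pendant '{"slide":[[0,0,0.004],[0,0,0.004],[0,0,0.004],[0,0,0]],"rot":[[0,0,0],[0,0,0],[0,0,0],[0,0,0]],"grip":[0,0,0,0]}'
python3 - <<'E'
from h import *
p,r=tool();s=readout.get_state();print(p,s["contact_force"],s["moment"])
E
```

```text
time: 23.75
position: [0.4247, -0.2423, 0.1017]
eef_rot: [-0.395, 3.114, -0.002]
contact_force: [-0.4, -0.4, -1.8]
width: 0.645
gripper_force: 30.0
time: 24.25
position: [0.4233, -0.2422, 0.088]
eef_rot: [0.393, -3.116, -0.0]
contact_force: [0.0, -0.4, -2.0]
width: 0.641
gripper_force: 30.0
[ 0.42329764 -0.24222535  0.08797261] [ 0.01802226 -0.35172261 -2.01178613] [-0.00816719 -0.02032452  0.0619286 ]
```

```bash
for d in 1 2 3; do python3 -m pendant '{"slide":[[0,0,0.002],[0,0,0.002],[0,0,0]],"rot":[[0,0,0],[0,0,0],[0,0,0]],"grip":[0,0,0]}' | grep -E "position|force: \["; done
python3 - <<'E'
from h import *
p,r=tool();s=readout.get_state();print(p,s["contact_force"],s["moment"])
E
```

```text
position: [0.4235, -0.2422, 0.0841]
contact_force: [0.9, 0.4, -1.5]
position: [0.4234, -0.2422, 0.0801]
contact_force: [0.1, 0.5, -1.5]
position: [0.4234, -0.2422, 0.0761]
contact_force: [-0.2, -0.8, -1.2]
[ 0.42343519 -0.24221785  0.07609182] [-0.23565787 -0.84092226 -1.1787691 ] [-0.01147495  0.0130728   0.00649967]
```

The cover has slipped over the collar without contact. Now I press in 1 mm steps while watching the force.

```bash
for d in 1 2 3 4; do python3 -m pendant '{"slide":[[0,0,0.001],[0,0,0],[0,0,0]],"rot":[[0,0,0],[0,0,0],[0,0,0]],"grip":[0,0,0]}' | grep -E "position|force: \["; done
python3 - <<'E'
from h import *
p,r=tool();s=readout.get_state();print(p,s["contact_force"],s["moment"])
E
```

```text
position: [0.4236, -0.2423, 0.0754]
contact_force: [0.5, -0.3, -1.7]
position: [0.4236, -0.2423, 0.0743]
contact_force: [-0.4, 0.1, -1.2]
position: [0.4236, -0.2423, 0.0735]
contact_force: [-0.2, 1.0, 0.6]
position: [0.4237, -0.2423, 0.0726]
contact_force: [-0.6, 0.9, 4.3]
[ 0.4236939  -0.24229121  0.07256228] [-0.57654449  0.93092839  4.27816436] [0.44780003 0.31265907 0.00907759]
```

```bash
for d in 1 2; do python3 -m pendant '{"slide":[[0,0,0.001],[0,0,0],[0,0,0]],"rot":[[0,0,0],[0,0,0],[0,0,0]],"grip":[0,0,0]}' | grep -E "position|force: \["; done
python3 - <<'E'
from h import *
for i in range(4):
  viewer.grab_frame("top")
  p,r=tool();s=readout.get_state();print(p,r.as_matrix()[:,2].round(4),s["contact_force"],s["moment"])
E
```

```text
position: [0.4237, -0.2423, 0.0717]
contact_force: [-1.6, 1.5, 6.6]
position: [0.4237, -0.2423, 0.071]
contact_force: [-3.0, 2.0, 8.1]
[ 0.42369178 -0.24230021  0.07096288] [ 2.e-04 -2.e-04 -1.e+00] [-1.57476581  2.39539617  8.68236323] [ 0.82629904  0.69542968 -0.02644644]
[ 0.4236949  -0.24229108  0.07097177] [ 2.e-04 -2.e-04 -1.e+00] [-1.36502426  2.46841239  7.60996259] [0.83607208 0.65648581 0.02383611]
[ 0.42368759 -0.24228801  0.07099827] [ 3.e-04 -2.e-04 -1.e+00] [-2.2998307   2.59536862  8.71236868] [ 0.80399666  0.67434537 -0.02972637]
[ 0.42373163 -0.24227704  0.07099138] [ 3.e-04 -2.e-04 -1.e+00] [-2.56886282  2.31625949  7.36344535] [ 0.78912014  0.64777249 -0.01198408]
```

Lateral force of about 3 N is building up because the grip is holding the cover slightly against the collar. I'll let go so it settles by itself, then press from above at its centre with shut fingers.

```bash
python3 -m pendant '{"slide":[[0,0,-0.003],[0,0,0],[0,0,0],[0,0,0],[0,0,0],[0,0,0],[0,0,-0.03],[0,0,-0.04]],"rot":[[0,0,0],[0,0,0],[0,0,0],[0,0,0],[0,0,0],[0,0,0],[0,0,0],[0,0,0]],"grip":[0,0,1,1,1,1,1,1]}'
python3 -m pendant '{"slide":[[0,0,-0.03],[0,0,-0.03],[0,0,0],[0,0,0],[0,0,0],[0,0,0],[0,0,0],[0,0,0]],"rot":[[0,0,0],[0,0,0],[0,0,0],[0,0,0],[0,0,0],[0,0,0],[0,0,0],[0,0,0]],"grip":[1,0,0,0,0,0,0,0]}'
python3 - <<'E'
from h import *
p,r=tool();s=readout.get_state();print(p,s["contact_force"],s["moment"],s["width"])
f=viewer.grab_frame("wrist");np.savez("w7.npz",**f);cv2.imwrite("pics/w7.png",f["frame"][:,:,::-1])
print([proj(f,[.4231+a,-.242+b,.111]).round() for a in(-.03,.03) for b in(-.03,.03)])
g=cv2.cvtColor(f["frame"],cv2.COLOR_RGB2GRAY)
q=np.clip(proj(f,[.4231,-.242,.111]).astype(int),5,390);print(q)
np.set_printoptions(linewidth=250)
print(g[max(0,q[1]-95):q[1]+45:9,q[0]-90:q[0]+95:10])
E
```

```text
time: 28.82
position: [0.4228, -0.2421, 0.1432]
eef_rot: [0.392, -3.114, -0.002]
contact_force: [2.1, 0.0, 0.7]
width: 0.999
gripper_force: 0.0
time: 29.82
position: [0.4236, -0.2423, 0.2031]
eef_rot: [0.393, -3.117, -0.0]
contact_force: [-0.3, 0.6, 0.2]
width: 0.286
gripper_force: 0.0
[ 0.42355098 -0.2422543   0.20312208] [-0.31959821  0.56066514  0.21044004] [ 0.01526243  0.02693044 -0.0118394 ] 0.2856594155816631
[array([291., 158.]), array([367., 178.]), array([274., 231.]), array([346., 249.])]
[319 205]
[[152 149 149 149 145 141 135 140 134 136 133 138 134 137 133 136 135 133 132]
 [150 149 192 191 188 187 190 195 194 195 198 195 197 199 199 187 186 134 131]
 [150 149 205 206 205 204 202 206 207 205 205 206 208 206 206 182 182 131 133]
 [146 143 204 209 144 143 145 144 138 137 139 138 140 140 140 183 182 133 134]
 [148 141 206 206 123 123 124 123 126 121 109 109 109 113 110 181 180 131 134]
 [147 106 205 202 122 121  86  79  77  76  76  77  88 111 110 181 183 132 145]
 [146 107 207 203 124 123 128 134 134 135 134 134 122 109 109 180 183 133 150]
 [146 135 205 204 122 121 190 190 195 190 196 168 169 109 108 180 181 134 149]
 [143 143 204 205 124 122 190 191 195 191 197 170 170 108 110 182 180 133 148]
 [147 143 202 203 120 115 190 191 195 191 197 169 168 109 111 180 178 131 147]
 [148 144 204 204 121  86 190 191 194 191 195 170 169 107 118 182 192 131 145]
 [145 142 199 203 120  86 189 191 194 189 193 192 189 115 142 200 191 131 144]
 [144 145 202 202 120  84 188 191 194 189 194 192 186 123 149 199 184 129 145]
 [145 145 198 200 107  85 188 191 194 189 191 191 184 121 156 202 176 142 141]
 [145 143 195 200 132  46 189 191 191 188 190 190 186  63 175 200 170 144 146]
 [ 37  34  35 152 143  20  31 121 121 121 119 137  33  20 137 140  33  36  36]]
```

```bash
python3 - <<'E'
from h import *
f=dict(np.load("w7.npz"));p,r=tool();g=cv2.cvtColor(f["frame"],cv2.COLOR_RGB2GRAY)
m=(g>158).astype(np.uint8);m[:, :272]=0;m[:,366:]=0;m[:150]=0;m[243:]=0
m=cv2.morphologyEx(m,cv2.MORPH_OPEN,np.ones((5,5),np.uint8))
n,l,st,_=cv2.connectedComponentsWithStats(m);k=l[205,319];print(st[k])
P=cv2.findNonZero((l==k).astype(np.uint8))[:,0]
c,s,a=cv2.minAreaRect(np.array([ray(f,q,.111)[:2] for q in P],np.float32));print(c,s,a)
print(r.inv().apply(np.r_[c,.111]-p))
E
```

```text
[ 282  171   73   72 4900]
(0.425189346075058, -0.2420504093170166) (0.05776557698845863, 0.055923789739608765) 14.582372665405273
[-0.00164459 -0.00022398  0.09217978]
```

The cover's top measures 56 mm square at (0.425, −0.242), yaw 14.6°, so it is seated. Now I press from above.

```bash
python3 -m pendant '{"slide":[[-0.0015,0,0.03],[0,0,0.03],[0,0,0.02],[0,0,0.008],[0,0,0],[0,0,0]],"rot":[[0,0,0],[0,0,0],[0,0,0],[0,0,0],[0,0,0],[0,0,0]],"grip":[0,0,0,0,0,0]}'
for d in 1 2 3 4 5; do python3 -m pendant '{"slide":[[0,0,0.001],[0,0,0],[0,0,0]],"rot":[[0,0,0],[0,0,0],[0,0,0]],"grip":[0,0,0]}' | grep -E "position|force: \["; done
```

```text
time: 30.62
position: [0.4258, -0.2421, 0.1162]
eef_rot: [-0.393, 3.115, -0.001]
contact_force: [-0.2, 0.2, 0.6]
width: 0.003
gripper_force: 0.0
position: [0.4251, -0.2419, 0.1145]
contact_force: [-0.1, 0.0, -0.8]
position: [0.425, -0.2419, 0.1133]
contact_force: [0.5, 0.5, 0.3]
position: [0.425, -0.2419, 0.1123]
contact_force: [1.0, 0.7, -0.5]
position: [0.4251, -0.2419, 0.1114]
contact_force: [0.6, -0.1, 1.7]
position: [0.4252, -0.242, 0.1106]
contact_force: [-0.2, 0.1, 4.2]
```

```bash
for d in 1 2 3; do python3 -m pendant '{"slide":[[0,0,0.001],[0,0,0],[0,0,0]],"rot":[[0,0,0],[0,0,0],[0,0,0]],"grip":[0,0,0]}' | grep -E "position|force: \["; done
```

```text
position: [0.4253, -0.242, 0.1098]
contact_force: [-1.0, 1.1, 5.9]
position: [0.4254, -0.242, 0.1091]
contact_force: [-1.7, 0.3, 8.2]
position: [0.4254, -0.2421, 0.1084]
contact_force: [-2.2, 1.8, 9.9]
```

```bash
python3 -m pendant '{"slide":[[0,0,0.001],[0,0,0],[0,0,0],[0,0,0],[0,0,0]],"rot":[[0,0,0],[0,0,0],[0,0,0],[0,0,0],[0,0,0]],"grip":[0,0,0,0,0]}'
python3 - <<'E'
from h import *
F=[];Z=[]
for i in range(10):
  f=viewer.grab_frame("wrist");s=readout.get_state();F.append(s["contact_force"]);Z.append(s["position"])
print(np.mean(F,0),np.std(F,0),np.mean(Z,0),s["moment"])
cv2.imwrite("pics/w8.png",f["frame"][:,:,::-1])
g=cv2.cvtColor(f["frame"],cv2.COLOR_RGB2GRAY)
for z in(.1075,):
  c=proj(f,[.4252,-.242,z]).astype(int);print(c)
  m=(g>158).astype(np.uint8);m=cv2.morphologyEx(m,cv2.MORPH_OPEN,np.ones((5,5),np.uint8))
  n,l,st,ce=cv2.connectedComponentsWithStats(m);print([(st[i].tolist()) for i in range(1,n) if st[i][4]>800])
E
```

```text
time: 34.25
position: [0.4255, -0.2421, 0.1078]
eef_rot: [-0.394, 3.116, -0.002]
contact_force: [-1.7, 2.5, 12.9]
width: 0.002
gripper_force: 5.9
[-2.09711065  1.70121309 11.62641833] [0.63176826 0.39399297 0.51529184] [ 0.42547018 -0.24213912  0.10777506] [ 0.68986651  0.77323678 -0.00983246]
[319 252]
[[514, 39, 96, 57, 2846], [209, 118, 218, 123, 11067]]
```

Steady downward push of 11.6 N plus the cover's weight gives about 13 N on the foam. The tool height (0.1078 m) agrees, at roughly 4.3 mm of compression. Handing in.

```bash
python3 -c "
from bench import env;print(env.hand_in())"
```

```text
the job is handed in; nothing more can be done
None
```

The cover is seated mouth-down over the collar, and I handed the job in with shut fingers still pressing it at about 12 N, or about 13 N on the foam with the cover's weight. That is roughly 4.3 mm of compression, estimated from force and tool height; the hand-in returned no verdict.

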